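# Dock the sugar caddy, set the sprung retainer leg at its mark and lock it one-handed

### The arm

A 7-joint arm with a two-finger parallel gripper is mounted at the origin on a cart in front of the work surface, level with it; the furniture and walls round the work are solid. World frame = base frame: x ahead of the robot, y to its left, z up, the work surface at z = 0. Lengths are in mm, angles in rad, forces in N, time in s.
With the tool pointing down it reaches from about 400 to 850 mm from the base axis. Payload 4.4 kg.
Tool frame: the origin (TCP) lies midway between the tips of the shut fingers; the grasp point (between the pads) lies 19 mm behind it; x points along the fingers, z is the direction in which the jaws open and shut, and the axes are right-handed (so a half turn about x gives the same grasp; the last joint's range is limited). The gripper opens to 94 mm and grips with 3 to 60 N. Pads are 16 mm wide; open, the fingers measure 119 mm over their backs; the gripper's body (75 mm by 177 mm) begins 78 mm behind the grasp point.
Start: joints at [-1.317, 0.628, 0.038, 1.517, -0.027, 0.996, -0.02], TCP at [204.319, 617.067, 174.878] pointing down, gripper open.
Joint ranges: [-3.06, 3.06], [-0.37, 2.12], [-1.25, 1.32], [0.18, 2.47], [-1.1, 4.24], [0.23, 1.98], [-2.94, 2.94]. Speed limits (rad/s): [2.57, 2.57, 3.14, 3.14, 3.14, 3.14, 3.14].

### API

Orientations are given as [roll, pitch, yaw] about the fixed x, y, z axes, in that order (R = Rz(yaw) Ry(pitch) Rx(roll)).
In Python, from bench import get_obs, viewer, robot gives the robot as it stands.
- The arm moves only by the shell command python3 -m creep 'ROWS'. ROWS is a JSON object of lists of equal length, an entry for each row: "jaw": the opening, from -1 (shut) to 1 (fully open), so that 0 is half open; "xyz": the shift along the tool's x, y, z in cm, a list of three; "rotation": the turn, a rotation vector about the tool's x, y, z in degrees, a list of three. A call has 1 to 8 rows; each row shifts and turns the commanded pose from where the row before left it, along the tool's axes as they then stand; what a row does not reach is not made up. A row lasts 1/8 s, in which the tool goes at most 62.5 mm and 10.7 degrees, less where a joint would pass 70% of its speed; a pose out of reach is approached as far as the arm can. A call with a gripper value outside its range is refused whole. The fingers move at their own pace and stop on an object; the grip force is fixed at half the most. Time passes only in rows, so rows that do not move let the fingers close. It gives the time, the measured TCP pose, the force and the opening at its end, in the units of the state.
- get_obs(): the state, without advancing time (a new reading comes with each control period).
- viewer.read_camera(name): name is "scene" or "side" or "wrist"; returns a dict with "color" (400x640x3 uint8, red, green, blue), "depth" (400x640 float32, mm along the optical axis (not along the pixel's ray), 0 where there is no reading), "K" (3x3 intrinsics, pixels), "R" (3x3) and "t" (3): a world point X has camera coordinates R X + t. Camera axes: x right, y down, z forward; pixel columns grow to the right and rows downward; lengths in mm; the calibration is good to about 2 mm. A picture is of the moment at which its call begins.
- robot.hand_in(): hands the job in, once; it reports no verdict.
The state is a dict: "clock": time; "qpos": joint angles; "qd": joint speeds; "joint_torque": joint torques, N m; "position": TCP position; "orientation": TCP orientation; "ft_force": force on the tool from outside, world axes, zero at the start; "moment": the same for the moment, N m; "opening": finger opening in mm.
Only numpy, scipy, OpenCV 4.12 (cv2) and the standard library are available. Lean on these libraries where they do the work, as an engineer would, in place of code of your own. Each camera call takes 0.05 s, during which the arm holds its last target.

### The job

Push the sugar caddy squarely and flush into the wooden fence corner of the dock, with its wide side against the long back fence, and let go of it. Then push the sprung retainer leg along its rail towards the end fence until its pointer stands over the steel index clip, hold it there, and while you hold it slide the small lock tab closed against the leg's post. Finish still holding the leg at the mark with the lock closed: do not let go; leave the bystander things alone.

Things in the scene. Friction and masses are not known exactly. Their poses are not given: they have to be found in the camera images.
- caddy: loose black open box of sugar sachets, 52 (x) by 66 (y) mm, walls 45 mm high (2 to 3 mm thick, solid to grip across x: 52 mm), sachets up to 71 mm; 0.12 to 0.26 kg. Origin: centre of its underside, z up; the wide 66 mm sides look along its x. Stands on the table to the right of the dock
- dock: fixed dock, origin on the table; x towards its back, y left along the rail. Wooden fences 18 mm high, 12 thick, with bare table before them: back fence (inner face x = +55 mm, y -30 to +112) and, at its left, end fence (inner face y = +100 mm, x -25 to +67). At x = -45 mm the guide rail runs along y (end caps at y = -80 and +110 mm, 28 mm high)
- corner (a point): the inner corner of the two fences, on the table; axes as the dock's. With the caddy flush, the centre of the caddy is at x = -26, y = -33 mm from here
- leg_slide (a joint): retainer leg along the rail, m: 0 = fully out (right end), to 0.075 pushed left, along dock +y, to the end fence. A spring pushes it out with 3 to 5 N, always, even when locked. Black carriage (top 31 mm high, 18 mm right to 34 mm left of its middle); round steel arm, 12 mm thick, 40 mm high, across the bay, free edge at dock y = -34 mm for 0, clear of a flush caddy up to 0.068
- pointer (a point): tip of the thin pointer at the front of the leg, level with the carriage's middle along the rail, 31 mm in front of the middle of post and tab; it moves with the leg. Axes as the dock's
- leg: the leg, by its upright metal post, 22 (x) by 8 (y) mm, 30 to 73 mm high. Origin: on the table under the carriage's middle; the post is centred at y = -12 mm from it (outer, right face at y = -16 mm). Axes as the dock's
- lock_slide (a joint): the cam lock slide on top of the leg carriage, m: 0 = closed (end stop, nearest the post), up to 0.014 = open; grows along dock +y. It moves relative to the leg, has about 2 N of friction, stays where it is put
- lock: upright ribbed black tab of the lock, 22 (x) by 8 (y) mm, 33 to 71 mm high. Origin: on the table under the slide; the tab is centred at y = +12 mm (left face y = +16). Post and tab measure 32 mm over their outer faces closed, up to 46 open. Pinching both from above by these faces, along y, closes the lock and holds the leg
- mark: the length mark: fixed steel index clip, 8 mm wide along y, 18 mm high, on the dock's front edge; its place along the rail differs each time (joint leg_slide 0.044 to 0.062). Origin: under its middle, on the table; axes as the dock's. The leg is at the mark when the pointer has the same y as this, in these axes
- honey: bystander: honey jar, 65 mm wide, 86 mm high, origin at its underside
- mug: bystander: blue and white mug, 92 mm high, origin at its underside
- orange: bystander: an orange, 74 mm wide, origin at its underside
- jam: bystander: small portion tub of jam, 37x50x16 mm, origin at its underside
Not all that is in view belongs to the job. Leave any pink look-alike of the caddy alone.

How it is judged:
By the outcome, as a careful person would: the job done as asked, in the order asked, and still so for the second after the job is handed in, while the arm keeps its last pose, push and grip.
It also fails if it takes over 64 s, if anything falls off the work surface, if the arm or the gripper's body presses on something with over 40 N, if the wrist force passes 120 N, or if a joint passes its speed limit or range.

## Working session

There is one attempt and no reset: what is moved stays moved. The work goes in short steps, Python scripts to look and compute and a shell command to move; the robot and the scene stay as the last step left them, time stands still between calls to the robot, and variables do not carry over. Pictures are saved under pics/ and viewed, and the job is handed in when it is done.

```bash
ls; mkdir -p pics; python3 - <<'E'
from bench import get_obs, viewer, robot
import cv2,numpy as np
o=get_obs(); print({k:np.round(v,3).tolist() for k,v in o.items()})
for n in ("scene","side","wrist"):
    c=viewer.read_camera(n); cv2.imwrite(f"pics/{n}0.png",c["color"][:,:,::-1]); print(n,c["K"].round(1).tolist(),c["R"].round(3).tolist(),c["t"].round(1).tolist())
E
```

```text
pics
{'clock': 0.0, 'qpos': [-1.317, 0.629, 0.038, 1.518, -0.027, 0.996, -0.02], 'qd': [0.0, -0.001, 0.0, 0.001, 0.0, 0.002, -0.001], 'joint_torque': [0.0, -54.974, 1.144, -18.663, -0.052, 0.024, 0.0], 'position': [204.092, 616.382, 173.986], 'orientation': [-3.126, 1.569, -1.875], 'ft_force': [-0.355, -0.955, -0.961], 'moment': [0.011, -0.015, -0.031], 'opening': 93.982}
scene [[408.8, 0.0, 315.6], [0.0, 408.8, 202.6], [0.0, 0.0, 1.0]] [[-0.774, -0.633, 0.024], [-0.319, 0.357, -0.878], [0.547, -0.687, -0.478]] [360.9, 204.8, 1002.1]
side [[367.2, 0.0, 318.3], [0.0, 367.2, 203.0], [0.0, 0.0, 1.0]] [[-0.984, -0.177, 0.019], [-0.133, 0.661, -0.738], [0.119, -0.729, -0.674]] [503.3, 132.6, 1164.9]
wrist [[327.8, 0.0, 324.4], [0.0, 327.8, 199.9], [0.0, 0.0, 1.0]] [[0.315, 0.949, -0.002], [0.92, -0.305, 0.245], [0.232, -0.078, -0.97]] [-650.2, -24.8, 391.1]
```

View pics/scene0.png

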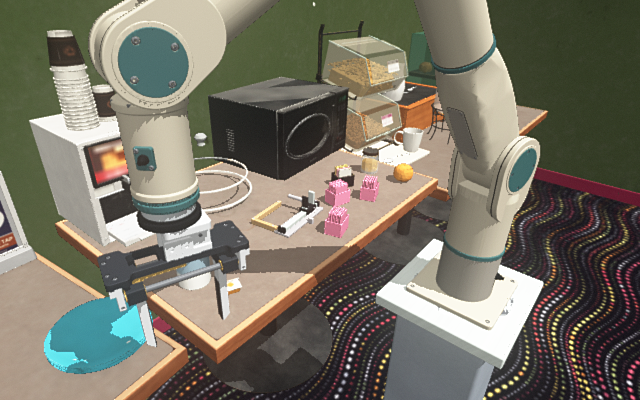

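View pics/side0.png

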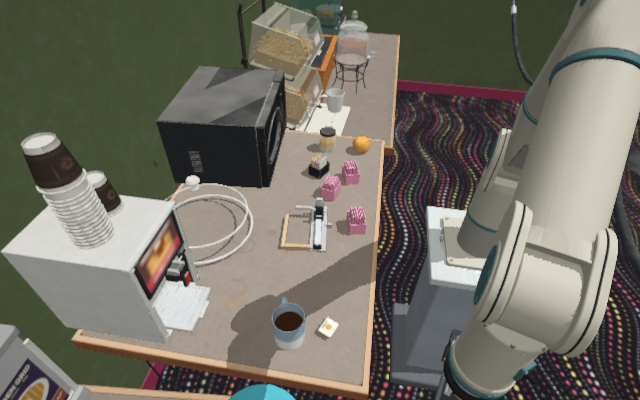

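View pics/wrist0.png

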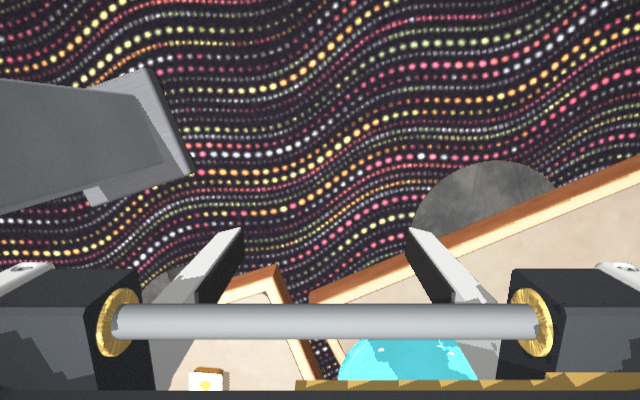

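```bash
cat > h.py <<'E'
from bench import get_obs, viewer, robot
import cv2,numpy as np
def cam(n): return viewer.read_camera(n)
def ray(c,u,v,z):
    d=c["R"].T@(np.linalg.inv(c["K"])@[u,v,1.]); o=-c["R"].T@c["t"]
    s=(z-o[2])/d[2]; return o+s*d
def proj(c,X):
    p=c["K"]@(c["R"]@np.asarray(X,float)+c["t"]); return p[:2]/p[2]
def dep(c,u,v):
    d=c["depth"][int(v),int(u)]; return c["R"].T@(np.linalg.inv(c["K"])@[u,v,1.]*d-c["t"])
def crop(c,x0,y0,x1,y1,s,fn):
    cv2.imwrite(fn,cv2.resize(np.ascontiguousarray(c["color"][y0:y1,x0:x1,::-1]),None,fx=s,fy=s,interpolation=cv2.INTER_CUBIC))
E
python3 - <<'E'
from h import *
c=cam("scene"); crop(c,240,140,400,250,5,"pics/sc1.png")
d=cam("side"); crop(d,260,120,390,260,4,"pics/sd1.png")
print(d["depth"][160:172:4,310:330:4])
for u,v in [(318,166),(345,140),(351,173),(331,187),(357,220),(328,140),(362,145),(300,210),(318,205),(322,240),(285,248)]: print(u,v,dep(d,u,v).round(0), ray(d,u,v,0).round(0))
E
```

```text
[[1483.329  1368.1133 1371.4279 1367.2942 1389.4187]
 [1392.9415 1376.8317 1367.442  1379.7572 1404.6844]
 [1388.4556 1377.6915 1369.9193 1373.6799 1403.2867]]
318 166 [ 557. -241.   51.] [ 568. -308.    0.]
345 140 [ 487. -525.   -5.] [ 487. -518.    0.]
351 173 [ 431. -227.   48.] [ 435. -290.    0.]
331 187 [ 490. -123.   56.] [ 498. -190.    0.]
357 220 [385.  22.  58.] [386. -36.   0.]
328 140 [ 547. -410.   60.] [ 559. -503.    0.]
362 145 [ 408. -413.   53.] [ 410. -494.    0.]
300 210 [584. -47.  -0.] [584. -47.   0.]
318 205 [519. -33.  48.] [528. -84.   0.]
322 240 [485.  81.   7.] [486.  75.   0.]
285 248 [591. 137.   8.] [593. 130.   0.]
```

View pics/sc1.png

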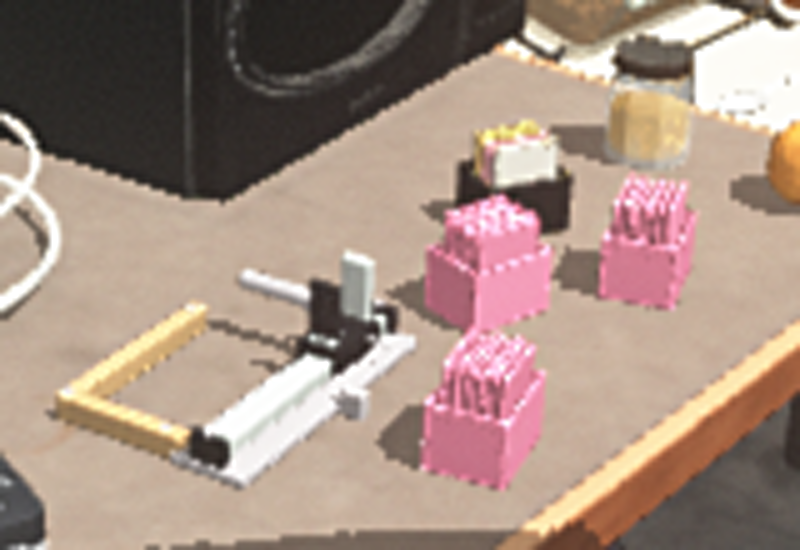

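View pics/sd1.png

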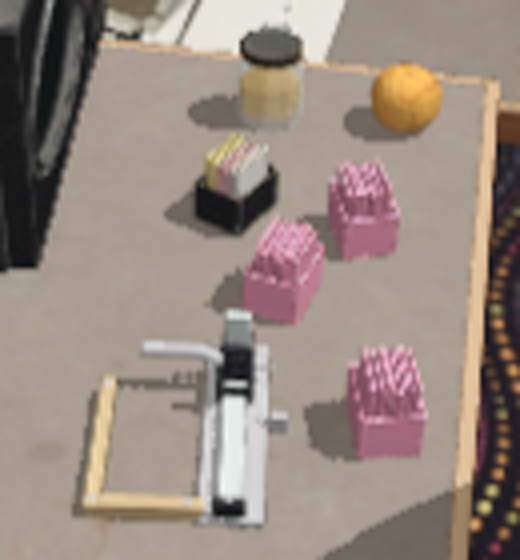

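```bash
python3 - <<'E'
from h import *
from scipy.spatial.transform import Rotation as Ro
o=get_obs(); R=Ro.from_euler('xyz',o["orientation"]).as_matrix(); print(R.round(3))
w=cam("wrist"); print("cam pos",(-w["R"].T@w["t"]).round(1), "in tool",(R.T@(-w["R"].T@w["t"]-o["position"])).round(1)); print("cam z in tool",(R.T@w["R"].T).round(3))
d=cam("side");s=cam("scene")
# rough dock: fence tops z=18, side crop (260+u/4,120+v/4)
P=lambda u,v,z: ray(d,260+u/4,120+v/4,z).round(0)
print("fence far right",P(107,380,18),"corner outer",P(88,495,18),"end fence front",P(205,505,18))
print("caddy corners z45",P(196,190,45),P(232,207,45),P(278,178,45))
Q=lambda u,v,z: ray(s,240+u/5,140+v/5,z).round(0)
print("scene corner",Q(60,395,18),"far",Q(205,308,18),"cap top",Q(210,440,28)," post top",Q(358,255,73))
print("caddy",Q(458,175,45),Q(572,180,45))
E
```

```text
[[-0.    -0.949  0.314]
 [-0.001  0.314  0.949]
 [-1.     0.    -0.001]]
cam pos [136.8 640.4 384.7] in tool [-210.2   71.4    1.1]
cam z in tool [[-0.    -0.245  0.97 ]
 [-0.    -0.97  -0.245]
 [ 1.    -0.     0.   ]]
fence far right [618.   4.  18.] corner outer [602. 130.  18.] end fence front [512. 123.  18.]
caddy corners z45 [ 590. -233.   45.] [ 552. -214.   45.] [ 517. -267.   45.]
scene corner [597. 142.  18.] far [608.   5.  18.] cap top [484. 131.  28.]  post top [514. -36.  73.]
caddy [ 576. -222.   45.] [ 511. -270.   45.]
```

```bash
python3 -m creep '{"jaw":[1,1,1,1,1,1,1,1],"xyz":[[-0.4,-3,-0.5],[-0.4,-5.3,-0.8],[-0.4,-5.2,-0.8],[-0.4,-5.2,-0.8],[-0.4,-5.1,-0.8],[-0.4,-5.1,-0.8],[-0.4,-5.0,-0.8],[-0.4,-5.0,-0.8]],"rotation":[[3,0,0],[5,0,0],[5,0,0],[5,0,0],[5,0,0],[5,0,0],[5,0,0],[5,0,0]]}'
python3 -m creep '{"jaw":[1,1,1,1,1,1,1,1],"xyz":[[0,-5,-0.8],[0,-5,-0.8],[0,-4.9,-0.8],[0,-4.8,-0.8],[0,-4.8,-0.8],[0,-4.8,-0.8],[0,-4.8,-0.8],[0,-4.8,-0.6]],"rotation":[[5,0,0],[5,0,0],[5,0,0],[5,0,0],[5,0,0],[5,0,0],[5,0,0],[5,0,0]]}'
```

```text
clock: 1.4
position: [485.2, 348.7, 207.1]
orientation: [0.053, 1.57, 0.637]
ft_force: [-0.5, -0.1, -0.4]
opening: 94.1
clock: 2.4
position: [533.1, -34.9, 207.0]
orientation: [0.185, 1.57, 0.072]
ft_force: [1.0, 0.1, 0.1]
opening: 94.1
```

```bash
python3 - <<'E'
from h import *
w=cam("wrist"); cv2.imwrite("pics/w1.png",w["color"][:,:,::-1]); np.savez("w1.npz",**w)
E
```

```text
(no output)
```

View pics/w1.png

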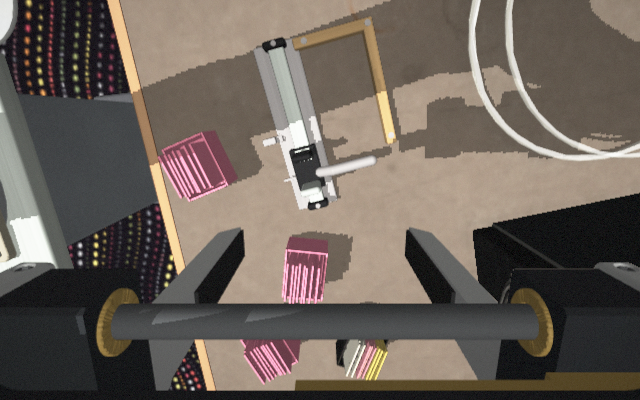

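```bash
python3 - <<'E'
from h import *
w=dict(np.load("w1.npz")); crop(w,230,5,420,225,3.6,"pics/w1c.png")
E
```

```text
(no output)
```

View pics/w1c.png

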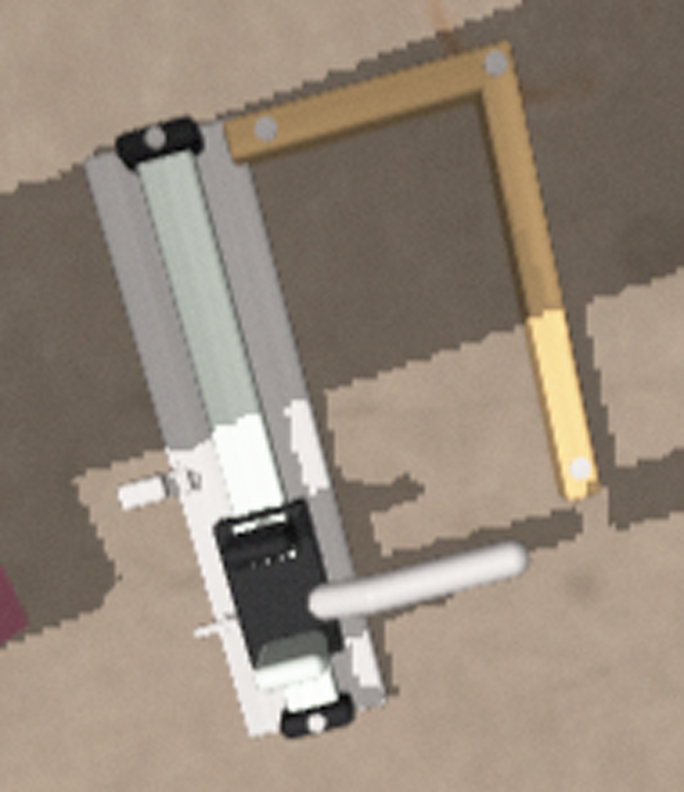

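```bash
python3 - <<'E'
from h import *
w=dict(np.load("w1.npz"))
px=lambda u,v:(230+u/3.6,5+v/3.6)
P=lambda u,v,z: ray(w,*px(u,v),z)
c=P(495,63,18); f=P(580,468,18); e=P(264,128,18)
print(c,f,e); yv=c-f; print("yaw from back",np.degrees(np.arctan2(-yv[0],yv[1])),np.linalg.norm(yv)); xv=c-e; print("yaw end",np.degrees(np.arctan2(xv[1],xv[0])),np.linalg.norm(xv))
a=np.radians((np.degrees(np.arctan2(-yv[0],yv[1]))*1+np.degrees(np.arctan2(xv[1],xv[0])))/2)
R=np.array([[np.cos(a),-np.sin(a)],[np.sin(a),np.cos(a)]])
org=c[:2]-R@[61,106]; print("dock org",org,"yaw",np.degrees(a),"corner",org+R@[55,100])
D=lambda X:(R.T@(X[:2]-org)).round(1)
for n,u,v,z in [("inner corner",484,98,18),("clip",145,490,18),("pointer",205,630,20),("pointer30",205,630,30),("capL",157,138,28),("capR",317,720,28),("arm tip",512,560,34),("post",293,670,73),("carriage rt",300,720,30)]:
  print(n,D(P(u,v,z)))
for n,u,v in [("clip",145,490),("ptr",205,630),("ptr",212,628),("ptr",200,631),("fence",510,200),("post",292,668),("table",420,300)]:
  x=px(u,v); print(n,dep(w,*x).round(1),D(dep(w,*x)))
E
```

```text
[599.86965994 132.20569796  18.        ] [618.01467058   7.21395435  18.        ] [527.04512788 122.04372883  18.        ]
yaw from back 8.259908402859885 126.30192944558726
yaw end 7.943785534302316 73.5301168688693
dock org [554.41740738  18.66674985] yaw 8.1018469685811 corner [594.77514412 125.41998439]
inner corner [55.5 97.3]
clip [-80.6   9.2]
pointer [-74.2 -41.1]
pointer30 [-72.6 -39.6]
capL [-44.7 109.5]
capR [-44.6 -79.5]
arm tip [ 31.1 -41.9]
post [-43.7 -51.3]
carriage rt [-50.  -77.5]
clip [473.4  16.5  18.8] [-80.5   9.3]
ptr [487.6 -31.4  26.1] [-73.2 -40.2]
ptr [490.2 -30.8  27.3] [-70.6 -39.9]
ptr [485.8 -31.7  25.5] [-75.  -40.2]
fence [601.4  92.6  17.9] [56.9 66.6]
post [518.2 -37.4  73.9] [-43.7 -50.4]
table [ 5.717e+02  6.740e+01 -5.000e-01] [24.  45.8]
```

```bash
python3 -m creep '{"jaw":[1,1,1,1,1,1,1,1],"xyz":[[0,-3.8,0.6],[0,-3.8,0.6],[0,-3.8,0.6],[0,-3.8,0.6],[0,0,0],[0,0,0],[0,0,0],[0,0,0]],"rotation":[[0,0,0],[0,0,0],[0,0,0],[0,0,0],[8,0,0],[8,0,0],[8,0,0],[0,0,0]]}'
python3 - <<'E'
from h import *
w=cam("wrist"); cv2.imwrite("pics/w2.png",w["color"][:,:,::-1]); np.savez("w2.npz",**w)
E
```

```text
clock: 3.45
position: [540.4, -186.7, 206.8]
orientation: [-1.953, 1.57, -2.481]
ft_force: [-0.5, 0.8, -0.1]
opening: 93.9
```

View pics/w2.png

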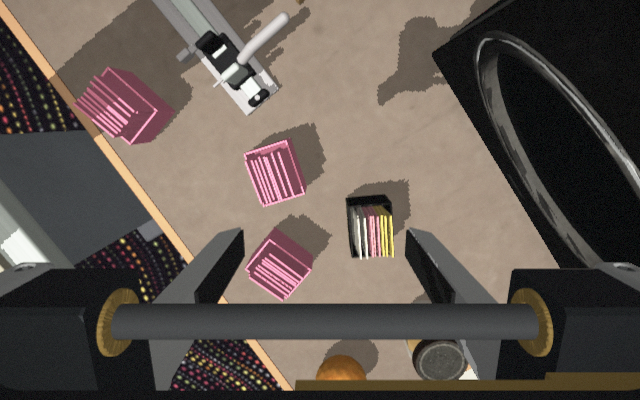

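```bash
python3 - <<'E'
from h import *
w=dict(np.load("w2.npz")); crop(w,330,180,415,275,7,"pics/w2c.png")
E
```

```text
(no output)
```

View pics/w2c.png

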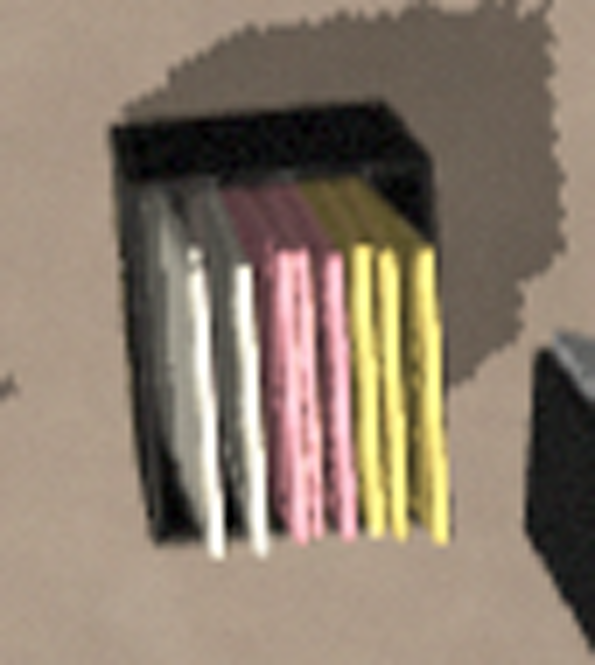

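```bash
python3 - <<'E'
from h import *
w=dict(np.load("w2.npz"))
P=lambda u,v,z: ray(w,330+u/7,180+v/7,z)[:2]
A,B,C,Dd=P(117,184,45),P(434,158,45),P(450,533,45),P(155,545,45)
for n,a,b in [("AB",A,B),("AD",A,Dd),("BC",B,C),("DC",Dd,C)]:
    v=b-a; print(n,np.linalg.norm(v).round(1),np.degrees(np.arctan2(v[1],v[0])).round(1))
print("bottom far",P(112,128,0),P(380,103,0),np.linalg.norm(P(112,128,0)-P(380,103,0)))
print(A,B,C,Dd,(A+B+C+Dd)/4)
E
```

```text
AB 53.2 -25.4
AD 65.9 -113.5
BC 68.0 -115.0
DC 51.5 -27.7
bottom far [ 548.33882214 -227.59245597] [ 593.91169728 -248.58156441] 50.17399348286741
[ 547.28516367 -225.32094728] [ 595.37444818 -248.1142186 ] [ 566.65117524 -309.75701624] [ 521.01196195 -285.78906643] [ 557.58068726 -267.24531214]
```

```bash
python3 -m creep '{"jaw":[0.8,0.8,0.8,0.8,0.8,0.8],"xyz":[[0,0,0],[0,-3.3,2.5],[0,-3.2,2.5],[4,0,0],[5.3,0,0],[0,0,0]],"rotation":[[-5,0,0],[0,0,0],[0,0,0],[0,0,0],[0,0,0],[0,0,0]]}'
python3 - <<'E'
from h import *
w=cam("wrist"); cv2.imwrite("pics/w3.png",w["color"][:,:,::-1])
E
```

```text
clock: 4.25
position: [554.9, -265.1, 110.5]
orientation: [3.075, 1.563, 2.635]
ft_force: [-0.3, 0.2, 1.1]
opening: 84.6
```

View pics/w3.png

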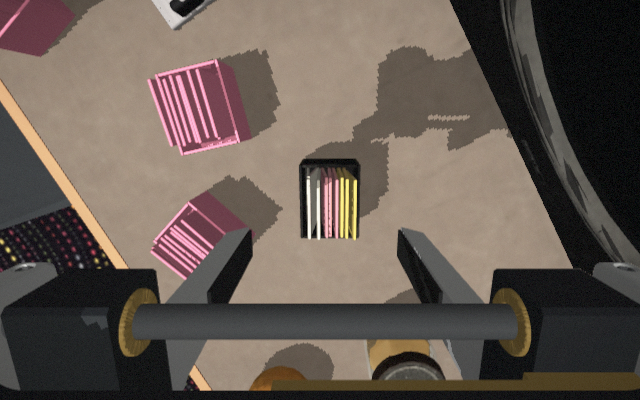

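```bash
python3 - <<'E'
from h import *
w=cam("wrist"); o=get_obs(); print(o["position"])
a=np.radians(-25.2); R=np.array([[np.cos(a),-np.sin(a)],[np.sin(a),np.cos(a)]])
for n,u,v,z in [("pink R corner rim",252,228,45),("pink base",280,210,0),("caddyA",301,165,45),("B",359,163,45),("D",302,239,45),("C",358,239,45)]:
  X=ray(w,u,v,z)[:2]; print(n,X.round(1),"rel tcp in caddy axes",(R.T@(X-o["position"][:2])).round(1))
E
```

```text
[ 558.2325405  -267.63961296  114.92713265]
pink R corner rim [ 486.9 -260.6] rel tcp in caddy axes [-67.5 -24. ]
pink base [ 506.  -265.3] rel tcp in caddy axes [-48.3 -20.1]
caddyA [ 551.7 -228.5] rel tcp in caddy axes [-22.5  32.6]
B [ 597.2 -248.1] rel tcp in caddy axes [26.9 34.3]
D [ 522.8 -289.1] rel tcp in caddy axes [-22.9 -34.5]
C [ 568.6 -310.6] rel tcp in caddy axes [ 27.7 -34.5]
```

```bash
python3 -m creep '{"jaw":[0.6,0.6,0.6,0.6,0.6,0.6],"xyz":[[0,0,0.2],[3,0,0],[3,0,0],[2,0,0],[1,0,0],[0,0,0]],"rotation":[[0,0,0],[0,0,0],[0,0,0],[0,0,0],[0,0,0],[0,0,0]]}'
python3 -m creep '{"jaw":[0.3,0.1,-0.2,-0.2,-0.2,-0.2],"xyz":[[0,0,0],[0,0,0],[0,0,0],[0,0,0],[0,0,0],[0,0,0]],"rotation":[[0,0,0],[0,0,0],[0,0,0],[0,0,0],[0,0,0],[0,0,0]]}'
```

```text
clock: 5.1
position: [559.7, -268.2, 24.0]
orientation: [-0.451, 1.571, -0.893]
ft_force: [-1.3, 0.4, 0.2]
opening: 75.4
clock: 5.85
position: [559.5, -268.0, 23.8]
orientation: [-2.966, 1.571, 2.875]
ft_force: [0.4, 0.1, -0.5]
opening: 37.8
```

```bash
python3 - <<'E'
from h import *
w=cam("wrist"); cv2.imwrite("pics/w4.png",w["color"][:,:,::-1])
d=cam("side"); crop(d,260,120,390,260,4,"pics/sd4.png")
E
```

```text
(no output)
```

View pics/w4.png

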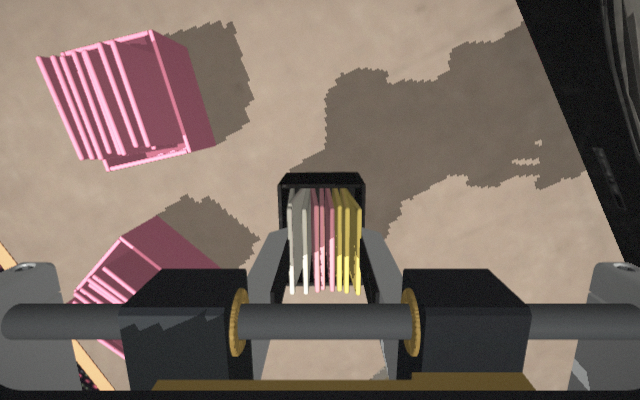

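View pics/sd4.png

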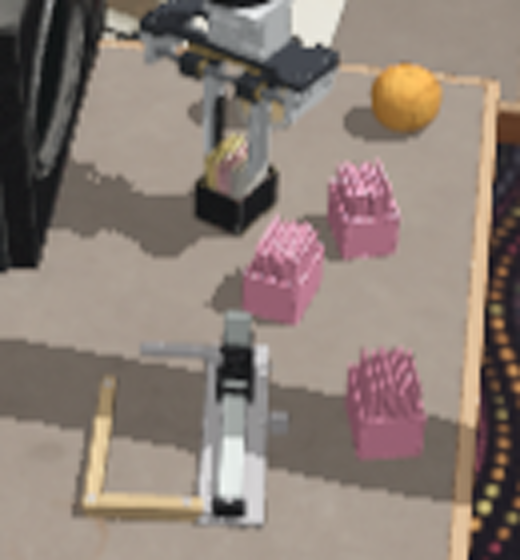

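```bash
python3 -m creep '{"jaw":[-0.3,-0.4,-0.4],"xyz":[[0,0,0],[0,0,0],[0,0,0]],"rotation":[[0,0,0],[0,0,0],[0,0,0]]}'
python3 - <<'E'
from h import *
w=cam("wrist"); crop(w,240,150,400,310,4,"pics/w5.png"); o=get_obs();print(o["opening"],o["ft_force"])
np.set_printoptions(linewidth=200)
for v in (210,230,240,250,260,280):
  print(v,[tuple(dep(w,u,v).round(0)) if w["depth"][v,u]>0 else 0 for u in (265,275,285,300,330,345,362,372)])
E
```

```text
clock: 6.32
position: [559.5, -268.0, 23.8]
orientation: [2.82, 1.571, 2.378]
ft_force: [0.4, -0.4, 0.5]
opening: 28.4
28.029128366157916 [-0.33150039  0.44886581  0.47628262]
210 [(np.float64(521.0), np.float64(-245.0), np.float64(-1.0)), (np.float64(528.0), np.float64(-247.0), np.float64(1.0)), (np.float64(542.0), np.float64(-244.0), np.float64(31.0)), (np.float64(553.0), np.float64(-246.0), np.float64(42.0)), (np.float64(572.0), np.float64(-247.0), np.float64(66.0)), (np.float64(579.0), np.float64(-250.0), np.float64(70.0)), (np.float64(587.0), np.float64(-261.0), np.float64(45.0)), (np.float64(593.0), np.float64(-278.0), np.float64(-1.0))]
230 [(np.float64(513.0), np.float64(-259.0), np.float64(-2.0)), (np.float64(521.0), np.float64(-261.0), np.float64(1.0)), (np.float64(544.0), np.float64(-248.0), np.float64(62.0)), (np.float64(550.0), np.float64(-254.0), np.float64(54.0)), (np.float64(567.0), np.float64(-257.0), np.float64(68.0)), (np.float64(575.0), np.float64(-260.0), np.float64(70.0)), (np.float64(582.0), np.float64(-267.0), np.float64(62.0)), (np.float64(587.0), np.float64(
[... 1241 characters left out ...]
 np.float64(-273.0), np.float64(67.0)), (np.float64(567.0), np.float64(-276.0), np.float64(69.0)), (np.float64(578.0), np.float64(-265.0), np.float64(101.0)), (np.float64(582.0), np.float64(-266.0), np.float64(102.0))]
280 [(np.float64(543.0), np.float64(-248.0), np.float64(119.0)), (np.float64(546.0), np.float64(-250.0), np.float64(118.0)), (np.float64(549.0), np.float64(-253.0), np.float64(116.0)), (np.float64(532.0), np.float64(-287.0), np.float64(43.0)), (np.float64(554.0), np.float64(-285.0), np.float64(65.0)), (np.float64(563.0), np.float64(-286.0), np.float64(70.0)), (np.float64(576.0), np.float64(-266.0), np.float64(116.0)), (np.float64(580.0), np.float64(-266.0), np.float64(119.0))]
```

View pics/w5.png

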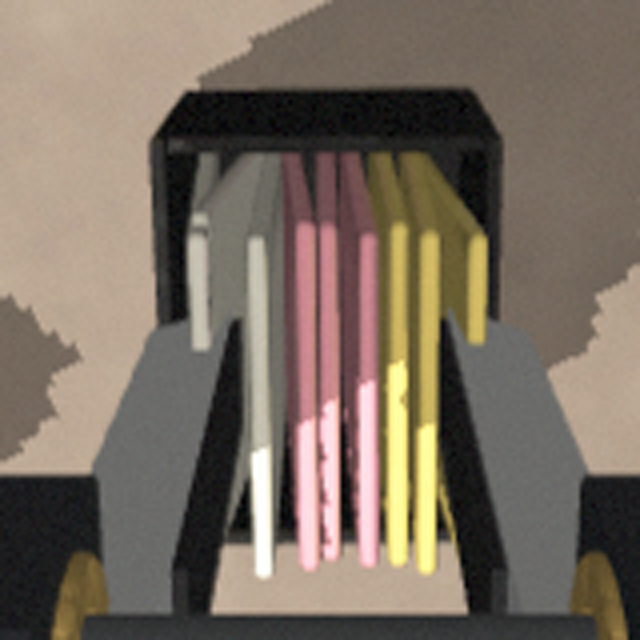

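```bash
python3 - <<'E'
from h import *
w=dict(np.load("w2.npz"))
for v in (226,228,230,232,234,236,240,250,260): print(v,[(u,)+tuple(dep(w,u,v).round(0).astype(int)) for u in (240,242,244,408,412,416)])
crop(w,190,215,260,315,6,"pics/w2f.png")
E
```

```text
226 [(240, np.int64(407), np.int64(-189), np.int64(0)), (242, np.int64(409), np.int64(-191), np.int64(0)), (244, np.int64(411), np.int64(-192), np.int64(-2)), (408, np.int64(601), np.int64(-303), np.int64(0)), (412, np.int64(606), np.int64(-305), np.int64(0)), (416, np.int64(611), np.int64(-308), np.int64(0))]
228 [(240, np.int64(503), np.int64(-153), np.int64(238)), (242, np.int64(407), np.int64(-193), np.int64(-1)), (244, np.int64(410), np.int64(-194), np.int64(0)), (408, np.int64(600), np.int64(-305), np.int64(1)), (412, np.int64(588), np.int64(-202), np.int64(241)), (416, np.int64(590), np.int64(-203), np.int64(240))]
230 [(240, np.int64(502), np.int64(-154), np.int64(239)), (242, np.int64(504), np.int64(-154), np.int64(241)), (244, np.int64(409), np.int64(-197), np.int64(0)), (408, np.int64(586), np.int64(-202), np.int64(239)), (412, np.int64(587), np.int64(-201), np.int64(245)), (416, np.int64(589), np.int64(-202), np.int64(245))]
232 [(240, np.int64(504), np.int64(-154), np.int64(244)), (242, np.int64(504), np.int64(-155), np.int64(241)), (244, np.int64(407), np.int64(-199), n
[... 1077 characters left out ...]
1)), (416, np.int64(586), np.int64(-203), np.int64(254))]
250 [(240, np.int64(499), np.int64(-163), np.int64(247)), (242, np.int64(498), np.int64(-164), np.int64(242)), (244, np.int64(498), np.int64(-165), np.int64(239)), (408, np.int64(580), np.int64(-211), np.int64(244)), (412, np.int64(582), np.int64(-208), np.int64(253)), (416, np.int64(583), np.int64(-205), np.int64(260))]
260 [(240, np.int64(496), np.int64(-167), np.int64(248)), (242, np.int64(382), np.int64(-232), np.int64(-1)), (244, np.int64(384), np.int64(-233), np.int64(0)), (408, np.int64(577), np.int64(-215), np.int64(247)), (412, np.int64(579), np.int64(-212), np.int64(255)), (416, np.int64(581), np.int64(-209), np.int64(262))]
```

View pics/w2f.png

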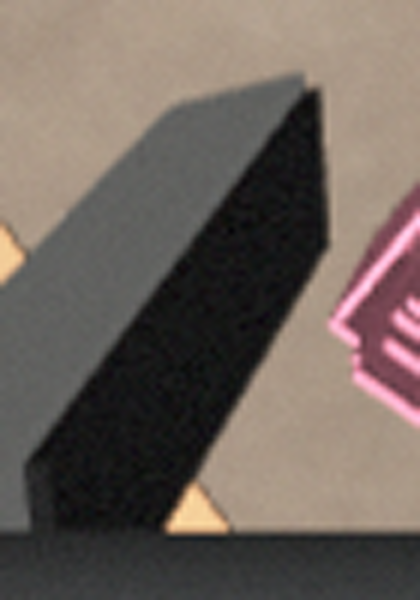

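```bash
python3 -m creep '{"jaw":[0.6,0.6,0.6,0.6],"xyz":[[0,0,0],[0,0,0],[0,0,0],[0,0,0]],"rotation":[[0,0,0],[0,0,0],[0,0,0],[0,0,0]]}'
python3 - <<'E'
from h import *
w=cam("wrist"); crop(w,160,120,480,310,2.5,"pics/w6.png"); np.savez("w6.npz",**w)
o=get_obs();print(o["position"])
E
```

```text
clock: 6.88
position: [559.5, -268.1, 23.9]
orientation: [-2.683, 1.571, -3.125]
ft_force: [-0.3, -0.5, -0.6]
opening: 65.0
[ 559.49140802 -268.01812892   23.84952992]
```

View pics/w6.png

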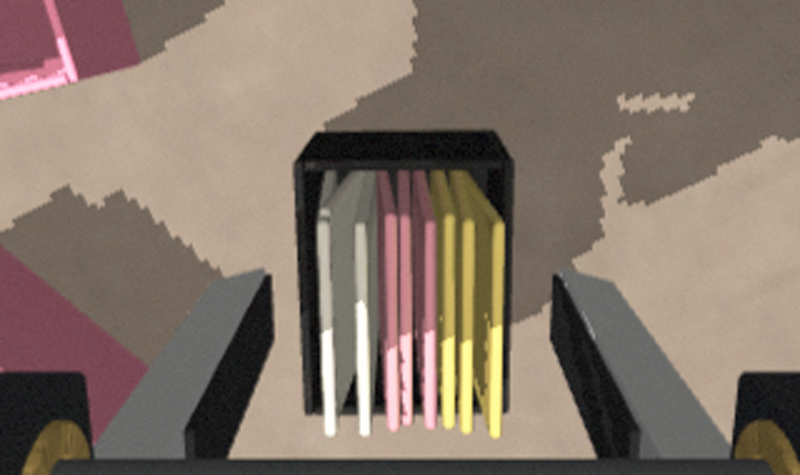

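```bash
python3 -m creep '{"jaw":[0.5,0.5,0.5,0.5],"xyz":[[1.5,0,0],[1,0,0],[0.7,0,0],[0,0,0]],"rotation":[[0,0,0],[0,0,0],[0,0,0],[0,0,0]]}'
python3 -m creep '{"jaw":[0.3,0.1,-0.1,-0.2,-0.2,-0.2],"xyz":[[0,0,0],[0,0,0],[0,0,0],[0,0,0],[0,0,0],[0,0,0]],"rotation":[[0,0,0],[0,0,0],[0,0,0],[0,0,0],[0,0,0],[0,0,0]]}'
```

```text
clock: 7.42
position: [558.9, -267.8, -9.1]
orientation: [-3.111, 1.569, 2.73]
ft_force: [-0.4, -0.4, 1.6]
opening: 70.6
clock: 8.18
position: [559.5, -267.9, -7.8]
orientation: [1.949, 1.571, 1.507]
ft_force: [-0.8, 1.2, 5.3]
opening: 51.9
```

```bash
python3 -m creep '{"jaw":[-0.2,-0.2,-0.2,-0.2,-0.2],"xyz":[[-1,0,0],[-3,0,0],[-3,0,0],[-3,0,0],[0,0,0]],"rotation":[[0,0,0],[0,0,0],[0,0,0],[0,0,0],[0,0,0]]}'
python3 - <<'E'
from h import *
w=cam("wrist"); crop(w,160,120,480,310,2.5,"pics/w7.png")
E
```

```text
clock: 8.8
position: [561.4, -269.3, 94.2]
orientation: [-0.05, 1.565, -0.492]
ft_force: [0.3, 0.4, -1.9]
opening: 52.0
```

View pics/w7.png

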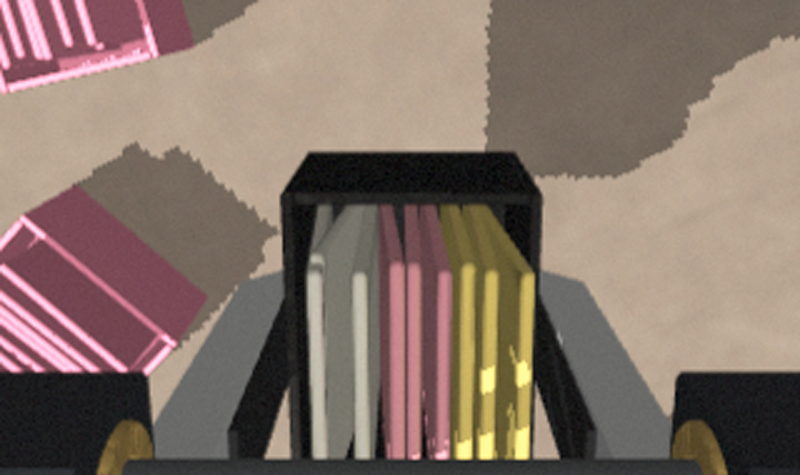

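```bash
python3 -m creep '{"jaw":[-0.2,-0.2,-0.2,-0.2,-0.2,-0.2,-0.2,-0.2],"xyz":[[0,2,-0.9],[0,4.2,-1.9],[0,4.2,-1.9],[0,4.2,-1.9],[0,4.2,-1.9],[0,4.2,-1.9],[0,4.2,-1.9],[0,4.2,-1.9]],"rotation":[[0,0,0],[0,0,0],[0,0,0],[0,0,0],[0,0,0],[0,0,0],[0,0,0],[0,0,0]]}'
python3 -m creep '{"jaw":[-0.2,-0.2,-0.2,-0.2,-0.2,-0.2],"xyz":[[0,0,0],[0,0,0],[0,0,0],[0,0,0],[0,0,0],[0,0,0]],"rotation":[[-8,0,0],[-8,0,0],[-8,0,0],[-8,0,0],[-1.4,0,0],[0,0,0]]}'
python3 - <<'E'
from h import *
w=cam("wrist"); cv2.imwrite("pics/w8.png",w["color"][:,:,::-1]); o=get_obs(); print(o["position"],np.degrees(o["orientation"][2]-o["orientation"][0]))
E
```

```text
clock: 9.85
position: [564.3, 78.0, 90.3]
orientation: [-2.467, 1.568, -2.909]
ft_force: [0.3, 0.4, -1.0]
opening: 51.8
clock: 10.6
position: [564.9, 76.4, 91.0]
orientation: [3.107, 1.569, -3.038]
ft_force: [0.2, -1.0, -1.3]
opening: 51.4
[565.03397401  76.41344312  91.23254608] 7.968195260316214
```

View pics/w8.png

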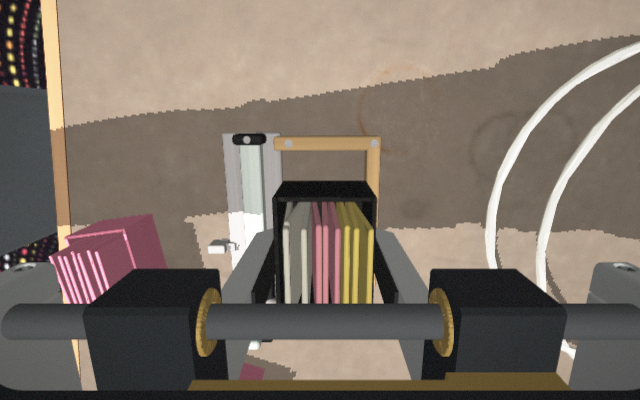

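```bash
python3 -m creep '{"jaw":[-0.2,-0.2,-0.2,-0.2,-0.2,-0.2],"xyz":[[3,0,0],[3,0,0],[2.5,0,0],[1,0,0],[0.2,0,0],[0,0,0]],"rotation":[[0,0,0],[0,0,0],[0,0,0],[0,0,0],[0,0,0],[0,0,0]]}'
python3 -m creep '{"jaw":[-0.2,-0.2,-0.2,-0.2,-0.2],"xyz":[[0.1,0.3,0],[0,0.4,0],[0,0.2,0],[0,0.1,0],[0,0,0]],"rotation":[[0,0,0],[0,0,0],[0,0,0],[0,0,0],[0,0,0]]}'
```

```text
clock: 11.4
position: [566.1, 76.5, -4.5]
orientation: [-0.066, 1.57, 0.074]
ft_force: [-0.1, 0.2, -2.5]
opening: 51.4
clock: 12.02
position: [564.1, 86.5, -6.1]
orientation: [0.15, 1.571, 0.291]
ft_force: [-0.0, -1.2, -1.3]
opening: 52.0
```

```bash
python3 -m creep '{"jaw":[-0.2,-0.2,-0.2],"xyz":[[0.15,0,0],[0,0.1,0],[0,0,0]],"rotation":[[0,0,0],[0,0,0],[0,0,0]]}'
python3 -m creep '{"jaw":[-0.2,-0.2,-0.2],"xyz":[[0,0.1,0],[0,0.1,0],[0,0,0]],"rotation":[[0,0,0],[0,0,0],[0,0,0]]}'
```

```text
clock: 12.4
position: [563.9, 86.9, -7.7]
orientation: [-1.819, 1.57, -1.678]
ft_force: [-0.8, -1.3, -2.3]
opening: 52.1
clock: 12.78
position: [563.9, 87.0, -7.6]
orientation: [-1.515, 1.568, -1.375]
ft_force: [-0.0, -5.8, -1.0]
opening: 51.7
```

```bash
python3 -m creep '{"jaw":[-0.2,-0.2,-0.2,-0.2],"xyz":[[0,0,0.3],[0,0,0.3],[0,0,0.2],[0,0,0]],"rotation":[[0,0,0],[0,0,0],[0,0,0],[0,0,0]]}'
python3 -m creep '{"jaw":[-0.2,-0.2,-0.2,-0.2],"xyz":[[0,0,0.1],[0,0,0.1],[0,0,0.1],[0,0,0]],"rotation":[[0,0,0],[0,0,0],[0,0,0],[0,0,0]]}'
```

```text
clock: 13.28
position: [567.9, 87.5, -7.7]
orientation: [-2.872, 1.564, -2.732]
ft_force: [-6.6, -6.7, 5.4]
opening: 52.0
clock: 13.78
position: [570.5, 87.9, -7.7]
orientation: [-2.9, 1.563, -2.76]
ft_force: [-5.6, -7.3, 6.2]
opening: 52.0
```

```bash
python3 - <<'E'
from h import *
w=cam("wrist"); crop(w,160,80,480,310,2.5,"pics/w9.png"); o=get_obs(); print(o["position"],o["ft_force"],o["moment"])
E
```

```text
[570.53689026  87.9332646   -7.68770126] [-7.00274807 -8.01975654  6.99155487] [-1.69608114  1.64260716  0.14098807]
```

View pics/w9.png

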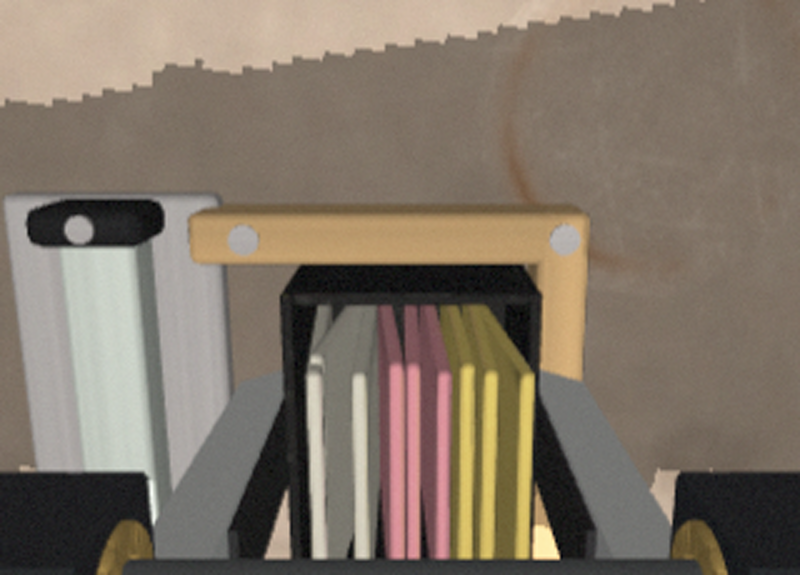

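```bash
python3 -m creep '{"jaw":[-0.2,-0.2,-0.2,-0.2],"xyz":[[-0.1,0,0],[0,0,0.1],[0,0,0.1],[0,0,0]],"rotation":[[0,0,0],[0,0,0],[0,0,0],[0,0,0]]}'
python3 -m creep '{"jaw":[-0.2,-0.2,-0.2],"xyz":[[0,0,0.1],[0,0,0.1],[0,0,0]],"rotation":[[0,0,0],[0,0,0],[0,0,0]]}'
```

```text
clock: 14.32
position: [573.4, 88.4, -7.1]
orientation: [-2.794, 1.564, -2.654]
ft_force: [-4.3, -5.8, 1.9]
opening: 51.9
clock: 14.7
position: [573.3, 88.3, -7.2]
orientation: [-2.954, 1.561, -2.814]
ft_force: [-6.5, -6.5, 3.2]
opening: 52.0
```

```bash
python3 -m creep '{"jaw":[-0.2,-0.2,-0.2,-0.2],"xyz":[[0,0,0.1],[0,0.1,0.1],[0,0,0.1],[0,0,0]],"rotation":[[0,0,0],[0,0,0],[0,0,0],[0,0,0]]}'
python3 - <<'E'
from h import *
w=cam("wrist"); crop(w,160,80,480,310,2.5,"pics/w10.png"); o=get_obs(); print(o["position"],o["ft_force"],np.degrees(o["orientation"][2]-o["orientation"][0]))
E
```

```text
clock: 15.2
position: [573.3, 88.3, -7.3]
orientation: [-2.984, 1.556, -2.844]
ft_force: [-12.5, -9.5, 8.6]
opening: 51.5
[573.24016705  88.33924154  -7.34523184] [-11.92357886 -10.19440391   8.9710961 ] 7.981853598174843
```

View pics/w10.png

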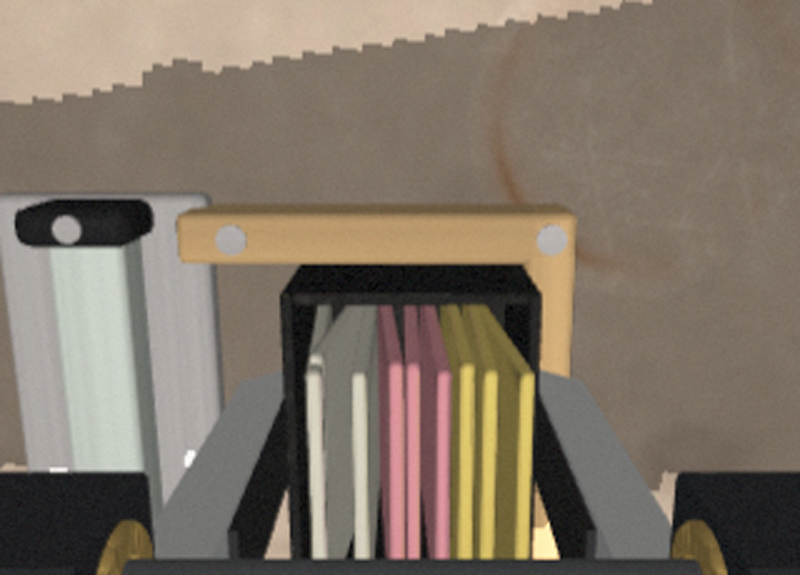

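```bash
python3 -m creep '{"jaw":[-0.2,-0.2,-0.2,0.15,0.25,0.35,0.35],"xyz":[[0,0,-0.1],[0,0,-0.1],[0,0,0],[0,0,0],[0,0,0],[0,0,0],[0,0,0]],"rotation":[[0,0,0],[0,0,0],[0,0,0],[0,0,0],[0,0,0],[0,0,0],[0,0,0]]}'
python3 - <<'E'
from h import *
w=cam("wrist"); crop(w,160,80,480,310,2.5,"pics/w11.png"); o=get_obs(); print(o["position"],o["ft_force"],np.degrees(o["orientation"][2]-o["orientation"][0]))
E
```

```text
clock: 16.12
position: [578.7, 92.9, -6.8]
orientation: [2.798, 1.57, 2.939]
ft_force: [-2.7, -2.1, -0.3]
opening: 63.4
[578.81049404  92.8967965   -6.74258312] [-2.66381657 -2.43084367 -0.38294747] 8.093275780884598
```

View pics/w11.png

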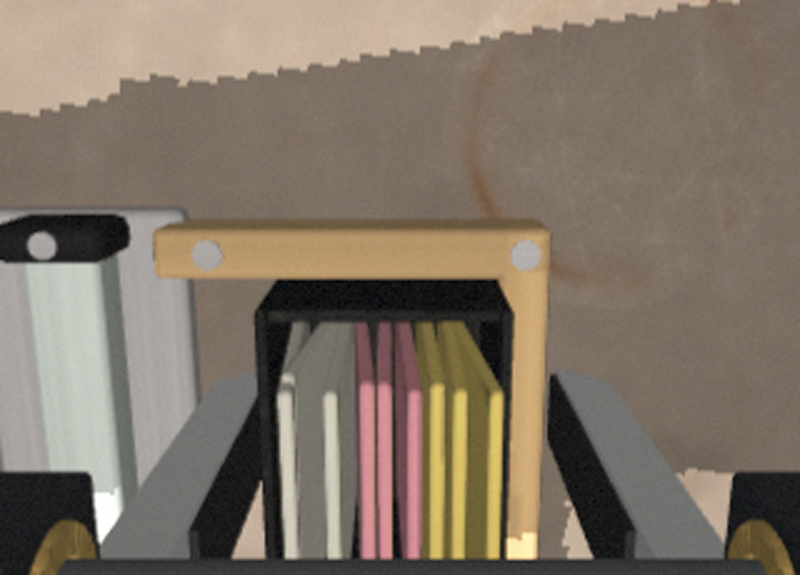

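```bash
python3 -m creep '{"jaw":[0.4,0.4,0.4,0.4,0.4,0.4],"xyz":[[0,0,-0.4],[0,0,-0.2],[-2,0,0],[-4,0,0],[-5,0,0],[0,0,0]],"rotation":[[0,0,0],[0,0,0],[0,0,0],[0,0,0],[0,0,0],[0,0,0]]}'
python3 - <<'E'
from h import *
w=cam("wrist"); cv2.imwrite("pics/w12.png",w["color"][:,:,::-1]); crop(w,220,90,440,310,2.7,"pics/w12c.png"); np.savez("w12.npz",**w); o=get_obs(); print(o["position"],o["ft_force"],np.degrees(o["orientation"][2]-o["orientation"][0]))
E
```

```text
clock: 16.92
position: [577.2, 92.6, 107.4]
orientation: [0.084, 1.561, 0.226]
ft_force: [-0.0, -0.3, 0.3]
opening: 66.0
[575.26466727  92.59841933 105.30775948] [-0.45679461 -0.63667482 -1.13088851] 8.104409371624616
```

View pics/w12.png

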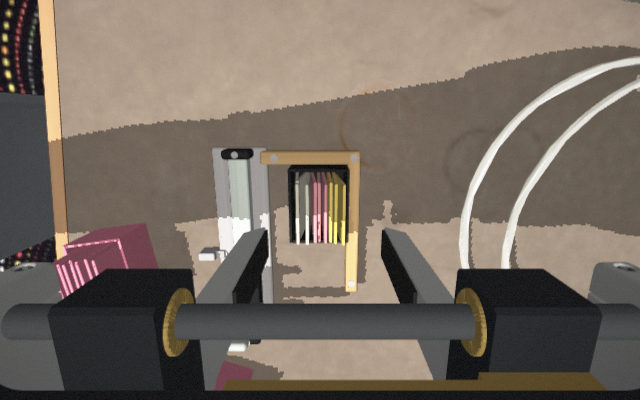

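```bash
python3 -m creep '{"jaw":[0.28,0.28,0.28,0.28,0.28,0.28,0.28,0.28],"xyz":[[0,0,0],[0,0,0],[0,0,0],[0,0,0],[0,0,0],[0,0,0],[0,0,0],[0,0,0]],"rotation":[[-10,0,0],[-10,0,0],[-10,0,0],[-10,0,0],[-10,0,0],[-10,0,0],[-10,0,0],[-10,0,0]]}'
python3 -m creep '{"jaw":[0.28,0.28,0.28,0.28,0.28],"xyz":[[0,0,0],[0,2.6,-3.4],[0,2.5,-3.3],[0,2.5,-3.3],[0,0,0]],"rotation":[[-10,0,0],[0,0,0],[0,0,0],[0,0,0],[0,0,0]]}'
python3 - <<'E'
from h import *
w=cam("wrist"); cv2.imwrite("pics/w13.png",w["color"][:,:,::-1]); np.savez("w13.npz",**w); o=get_obs(); print(o["position"],o["qpos"].round(2) if hasattr(o["qpos"],"round") else o["qpos"],o["opening"],np.degrees(o["orientation"][2]-o["orientation"][0]))
E
```

```text
clock: 17.98
position: [572.5, 92.2, 101.9]
orientation: [1.321, 1.569, 2.864]
ft_force: [-0.9, -0.1, -0.5]
opening: 60.2
clock: 18.6
position: [509.6, -21.0, 102.2]
orientation: [1.676, 1.567, -2.901]
ft_force: [0.2, 0.1, 0.5]
opening: 60.3
[511.23822805 -18.68087837 102.51794116] [ 0.05  0.54 -0.1   1.97  0.09  0.64  1.6 ] 59.92156751775243 97.93107331316061
```

View pics/w13.png

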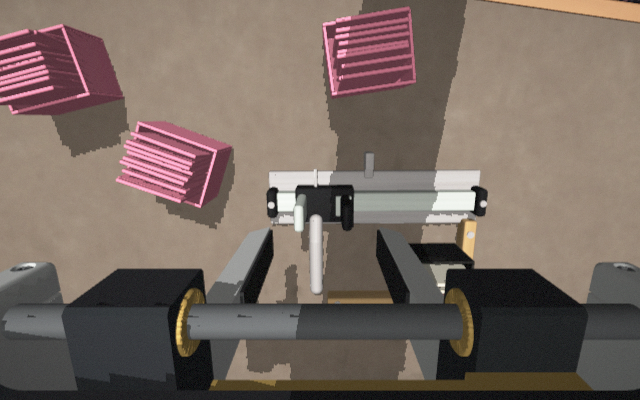

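```bash
python3 - <<'E'
from h import *
w=dict(np.load("w13.npz")); crop(w,255,140,395,250,5.5,"pics/w13c.png")
E
```

```text
(no output)
```

View pics/w13c.png

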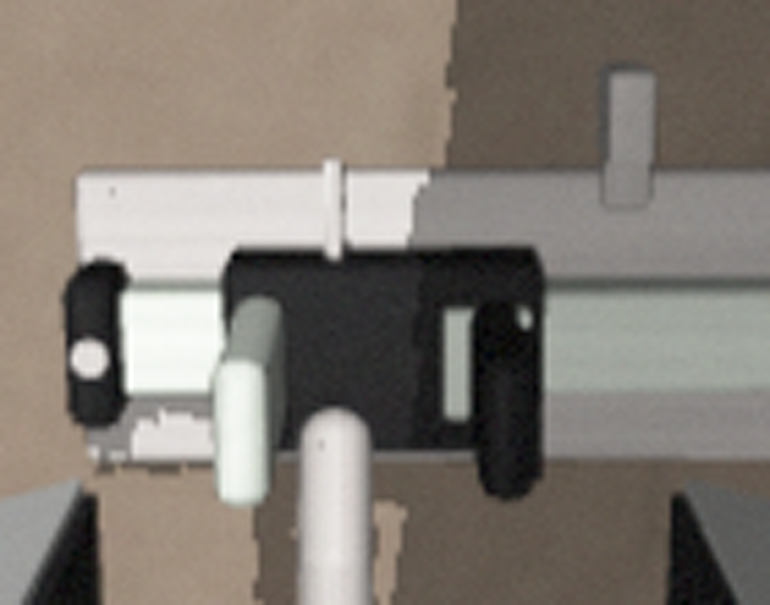

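```bash
cat >> h.py <<'E'
A=np.radians(8.1); RD=np.array([[np.cos(A),-np.sin(A)],[np.sin(A),np.cos(A)]]); ORG=np.array([554.4,18.7])
D=lambda X:(RD.T@(np.asarray(X)[:2]-ORG))
E
python3 - <<'E'
from h import *
w=dict(np.load("w13.npz")); px=lambda u,v:(255+u/5.5,140+v/5.5)
for n,u,v,z in [("clip",630,130,18),("clip near",628,200,18),("ptr tip",332,162,26),("ptr base",334,250,26),("post top c",242,430,73),("post right",215,430,73),("post left",270,430,73),("tab top left",540,420,71),("tab top r",478,420,71),("capR",92,360,28),("finger R inner tip",98,490,145),("finger L",672,490,135)]:
  print(n,D(ray(w,*px(u,v),z)).round(1), D(dep(w,*px(u,v))).round(1), dep(w,*px(u,v))[2].round(1))
print(D(get_obs()["position"]), get_obs()["position"])
E
```

```text
clip [-80.3   9.2] [-80.3   9.2] 17.7
clip near [-68.7   9.2] [-67.8   9.9] 12.6
ptr tip [-76.6 -39.5] [-76.7 -39.5] 27.1
ptr base [-62.2 -39.3] [-62.4 -39.3] 27.1
post top c [-46.3 -51.1] [-46.  -51.2] 72.2
post right [-46.3 -54.9] [-45.8 -55. ] 71.5
post left [-46.2 -47.2] [-44.4 -47.6] 67.1
tab top left [-46.9  -9.6] [-45.3  -9.1] 65.8
tab top r [-46.9 -18.2] [-41.9 -17.3] 54.3
capR [-44.5 -79. ] [-44.9 -78.8] 29.3
finger R inner tip [-62.4 -59.4] [-58.7 -61.2] 134.4
finger L [-58.6  -1.5] [-58.   -1.2] 133.3
[-47.99818715 -30.92640709] [511.23822805 -18.68087837 102.51794116]
```

```bash
python3 -m creep '{"jaw":[0.28,0.28,0.28,0.28,0.28,0.28],"xyz":[[0,-0.25,0],[3,0,0],[3,0,0],[2,0,0],[0.9,0,0],[0,0,0]],"rotation":[[0,0,0],[0,0,0],[0,0,0],[0,0,0],[0,0,0],[0,0,0]]}'
python3 - <<'E'
from h import *
w=cam("wrist"); crop(w,180,60,500,310,2.5,"pics/w14.png"); o=get_obs(); print(o["position"],D(o["position"]),o["ft_force"],o["opening"])
E
```

```text
clock: 19.4
position: [514.8, -16.6, 13.9]
orientation: [0.849, 1.57, 2.562]
ft_force: [0.9, 0.0, 0.4]
opening: 60.2
[515.19833071 -16.82048585  14.49147713] [-43.81546024 -29.64255783] [-0.38126043  0.15513898  0.21078356] 60.32517847351985
```

View pics/w14.png

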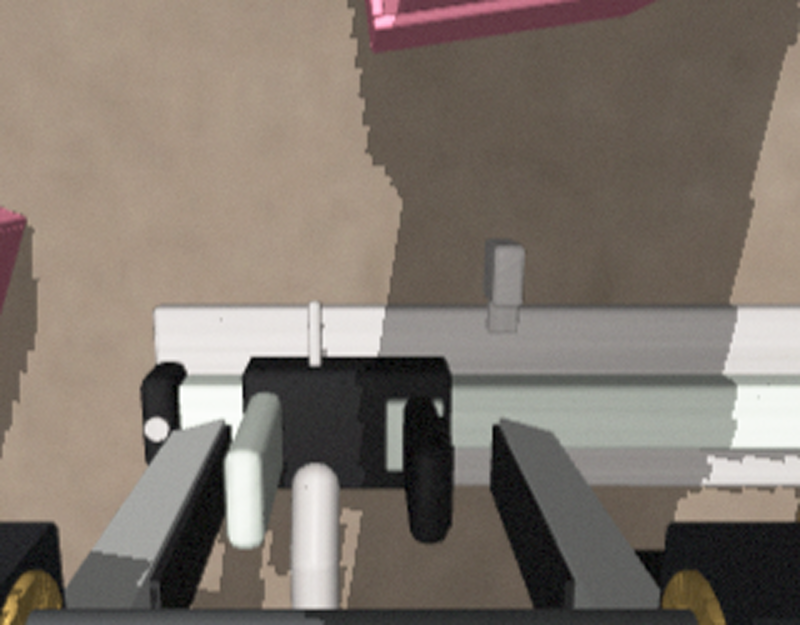

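```bash
python3 -m creep '{"jaw":[0.28,0.28,0.28,0.28,0.28,0.28,0.28,0.28],"xyz":[[0,0,0.5],[0,0,0.7],[0,0,0.9],[0,0,0.9],[0,0,0.9],[0,0,0.7],[0,0,0.4],[0,0,0]],"rotation":[[0,0,0],[0,0,0],[0,0,0],[0,0,0],[0,0,0],[0,0,0],[0,0,0],[0,0,0]]}'
cat > chk.py <<'E'
import sys
from h import *
w=cam("wrist"); crop(w,180,60,500,310,2.5,"pics/%s.png"%sys.argv[1]); np.savez("last.npz",**w); o=get_obs(); print(D(o["position"]).round(1),o["position"][2].round(1),o["ft_force"].round(1),o["opening"].round(1),np.degrees(o["orientation"][2]-o["orientation"][0]).round(1))
E
python3 chk.py w15
```

```text
clock: 20.45
position: [507.7, 32.6, 14.3]
orientation: [-0.277, 1.57, 1.436]
ft_force: [2.8, -4.2, 2.0]
opening: 60.0Traceback (most recent call last):
  File "chk.py", line 3, in <module>
    w=cam("wrist"); crop(w,180,60,500,310,2.5,"pics/%s.png"%sys.argv[1]); np.savez("last.npz",**w); o=get_obs(); print(D(o["position"]).round(1),o["position"][2].round(1),o["ft_force"].round(1),o["opening"].round(1),np.degrees(o["orientation"][2]-o["orientation"][0]).round(1))
                                                                                                                                                                                                  ^^^^^^^^^^^^^^^^^^
AttributeError: 'float' object has no attribute 'round'
```

View pics/w15.png

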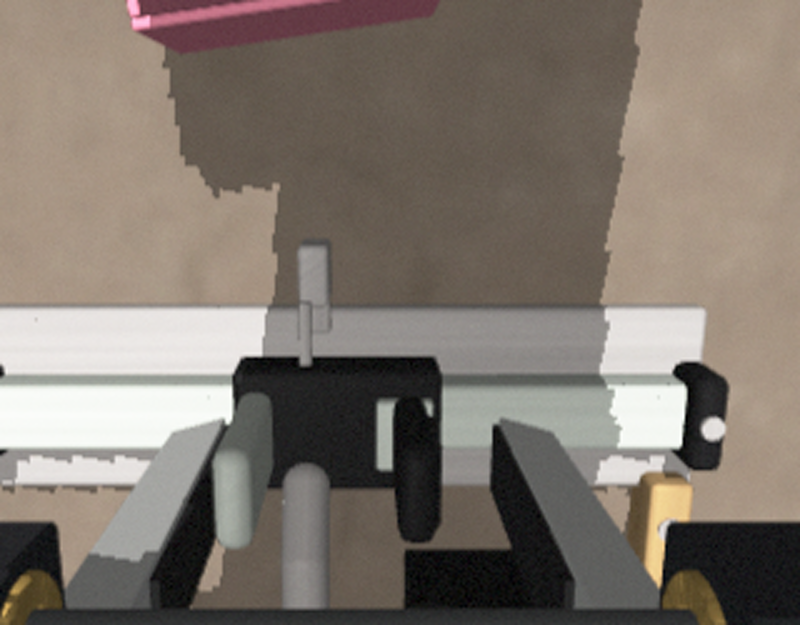

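```bash
cat > chk.py <<'E'
import sys
from h import *
w=cam("wrist"); crop(w,270,140,350,220,8,"pics/%s.png"%sys.argv[1]); crop(w,180,60,500,310,2.5,"pics/%s_b.png"%sys.argv[1]); np.savez("last.npz",**w); o=get_obs(); print(D(o["position"]).round(1),np.round(o["position"][2],1),np.round(o["ft_force"],1),np.round(o["opening"],1),np.round(np.degrees(o["orientation"][2]-o["orientation"][0]),1))
E
cat > pt.py <<'E'
import sys
from h import *
w=dict(np.load("last.npz")); px=lambda u,v:(270+u/8,140+v/8)
u,v,u2,v2=map(float,sys.argv[1:]); p=D(ray(w,*px(u,v),27)); c=D(ray(w,*px(u2,v2),18)); print("ptr",p.round(1),"clip",c.round(1),"to go",(c-p)[1].round(2))
E
python3 chk.py w16
```

```text
[-44.3  19.8] 14.3 [ 2.2 -3.9  2.8] 59.6 98.1
```

View pics/w16.png

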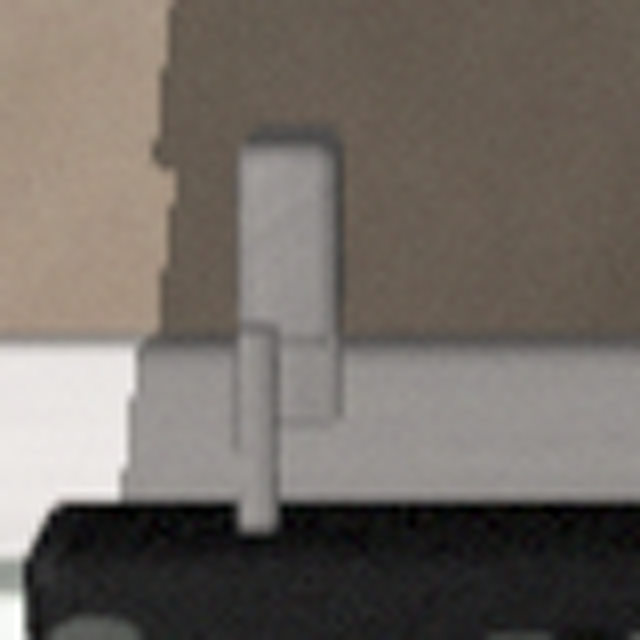

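```bash
python3 pt.py 258 335 286 240; python3 -m creep '{"jaw":[0.28,0.28,0.28],"xyz":[[0,0,0.2],[0,0,0],[0,0,0]],"rotation":[[0,0,0],[0,0,0],[0,0,0]]}'; python3 chk.py w17
```

```text
ptr [-76.8   7.7] clip [-82.7   9.5] to go 1.74
clock: 20.92
position: [507.5, 33.9, 14.3]
orientation: [-1.097, 1.571, 0.615]
ft_force: [2.8, -4.3, 2.1]
opening: 60.6
[-44.3  21.6] 14.3 [ 3.2 -3.9  1. ] 60.0 98.1
```

View pics/w17.png

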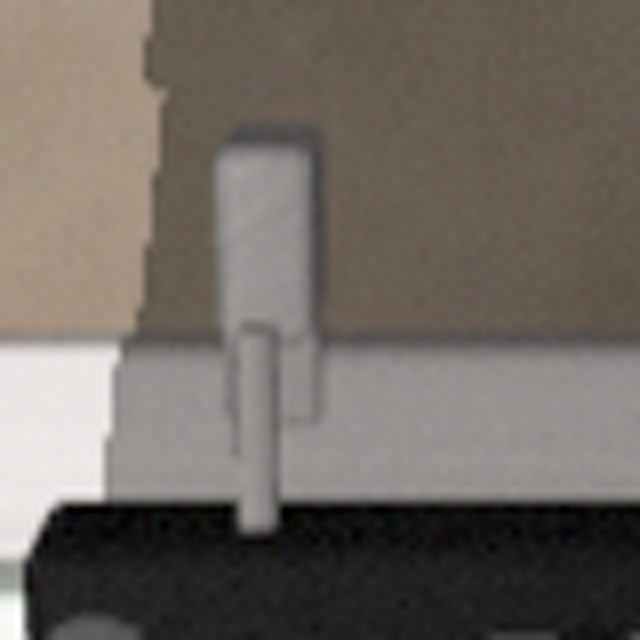

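```bash
python3 pt.py 258 335 265 200;python3 pt.py 258 335 269 310
```

```text
ptr [-76.8   9.4] clip [-85.9   9.5] to go 0.13
ptr [-76.8   9.4] clip [-77.1   9.7] to go 0.3
```

```bash
python3 -m creep '{"jaw":[0.2,0.12,0.04,0.0,0.0,0.0],"xyz":[[0,0,-0.19],[0,0,-0.19],[0,0,-0.19],[0,0,-0.09],[0,0,0],[0,0,0]],"rotation":[[0,0,0],[0,0,0],[0,0,0],[0,0,0],[0,0,0],[0,0,0]]}'; python3 chk.py w18
```

```text
clock: 21.72
position: [508.4, 27.3, 14.3]
orientation: [-2.261, 1.571, -0.549]
ft_force: [3.5, -4.2, 0.1]
opening: 47.1
[-44.3  15. ] 14.3 [ 2.5 -4.   0.2] 46.8 98.1
```

View pics/w18_b.png

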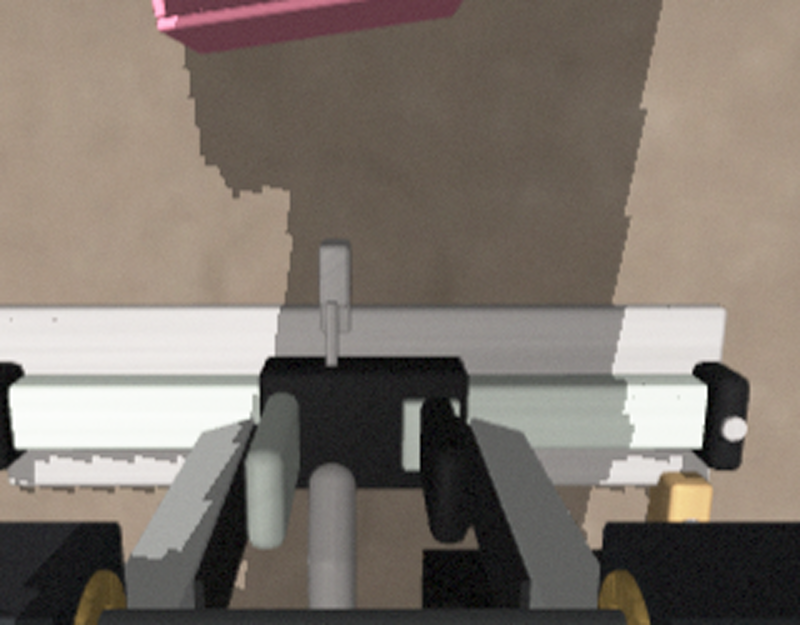

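```bash
python3 -m creep '{"jaw":[-0.08,-0.16,-0.24,-0.32,-0.4,-0.45,-0.45],"xyz":[[0,0,-0.17],[0,0,-0.19],[0,0,-0.19],[0,0,-0.15],[0,0,0],[0,0,0],[0,0,0]],"rotation":[[0,0,0],[0,0,0],[0,0,0],[0,0,0],[0,0,0],[0,0,0],[0,0,0]]}'; python3 chk.py w19
```

```text
clock: 22.65
position: [509.4, 20.4, 14.3]
orientation: [-0.817, 1.571, 0.894]
ft_force: [3.7, -5.2, 0.3]
opening: 31.3
[-44.4   8. ] 14.3 [ 2.7 -4.5 -0.6] 31.5 98.1
```

View pics/w19.png

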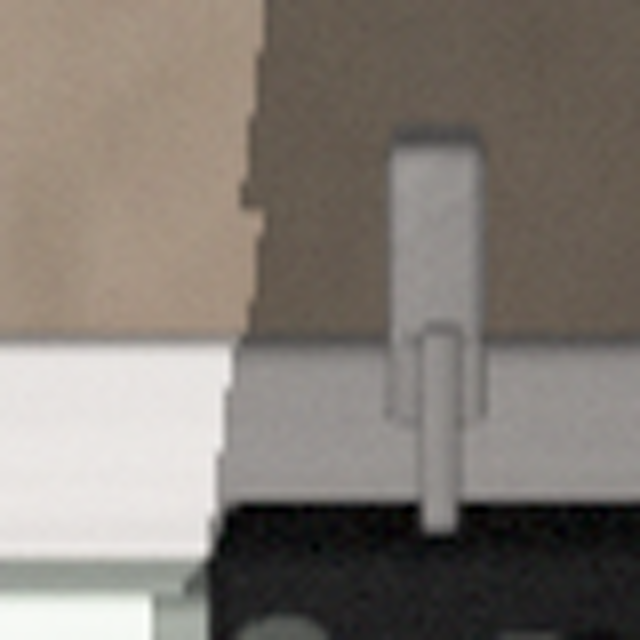

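View pics/w19_b.png

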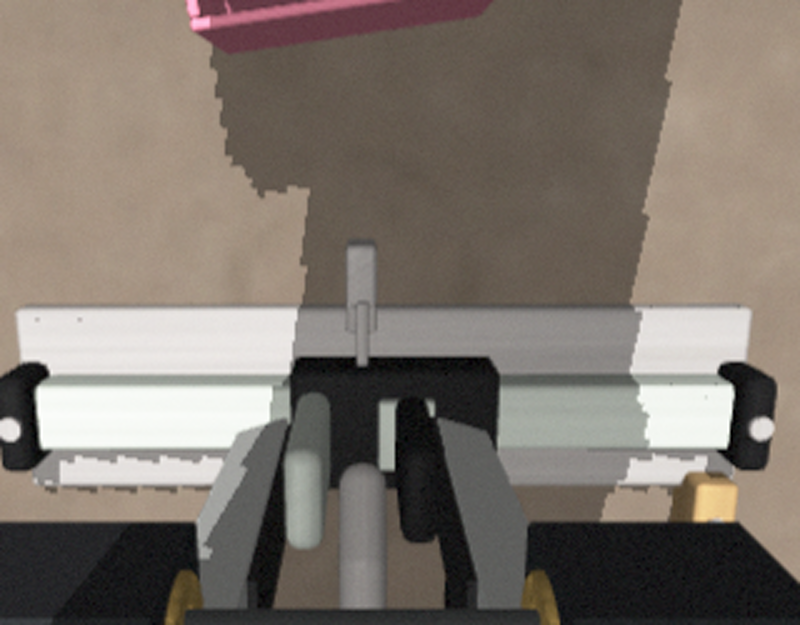

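```bash
python3 pt.py 440 335 436 210; python3 pt.py 440 335 437 300;  python3 -m creep '{"jaw":[-0.6,-0.6,-0.6,-0.6],"xyz":[[0,0,0],[0,0,0],[0,0,0],[0,0,0]],"rotation":[[0,0,0],[0,0,0],[0,0,0],[0,0,0]]}'; python3 chk.py w20
python3 - <<'E'
from h import *
s=cam("scene"); crop(s,230,140,400,250,4.5,"pics/s20.png")
d=cam("side"); crop(d,260,120,390,260,4,"pics/d20.png")
E
```

```text
ptr [-76.8   9.7] clip [-85.1   9.4] to go -0.29
ptr [-76.8   9.7] clip [-77.9   9.5] to go -0.22
clock: 23.2
position: [509.4, 20.5, 14.4]
orientation: [-0.73, 1.571, 0.982]
ft_force: [4.0, -4.3, -0.6]
opening: 31.5
[-44.4   8.1] 14.3 [ 3.  -4.9 -0.2] 31.7 98.1
```

View pics/w20.png

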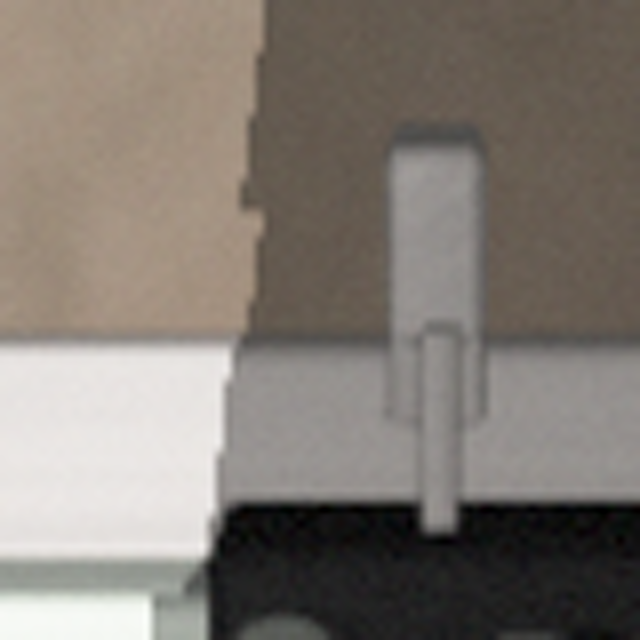

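View pics/d20.png

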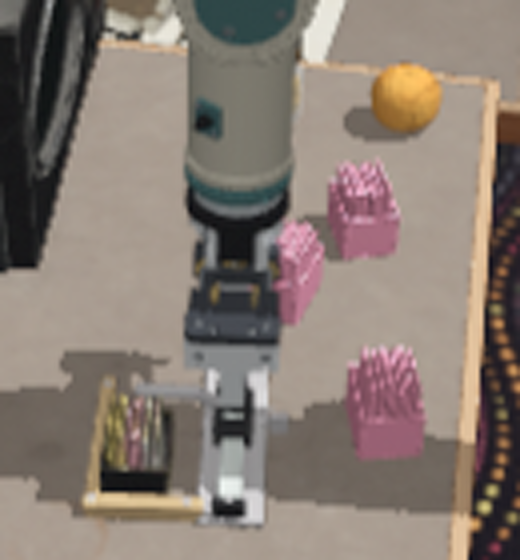

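View pics/s20.png

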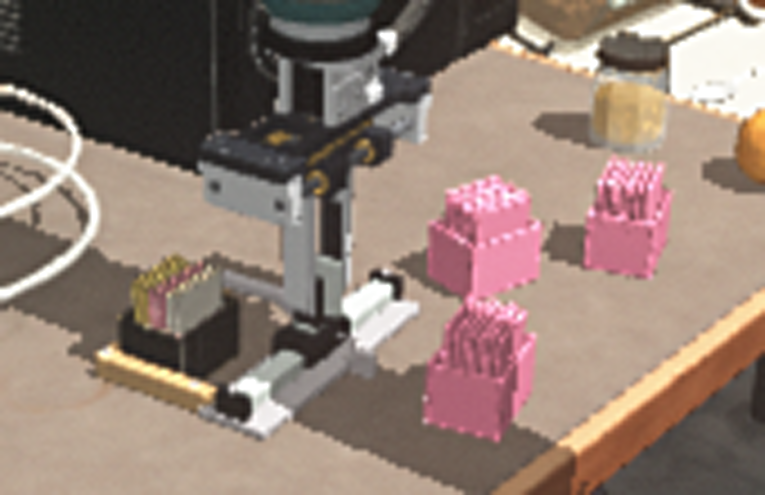

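```bash
python3 - <<'E'
from h import *
w=dict(np.load("w12.npz")); crop(w,250,135,380,300,4,"pics/w12d.png")
E
```

```text
(no output)
```

View pics/w12d.png

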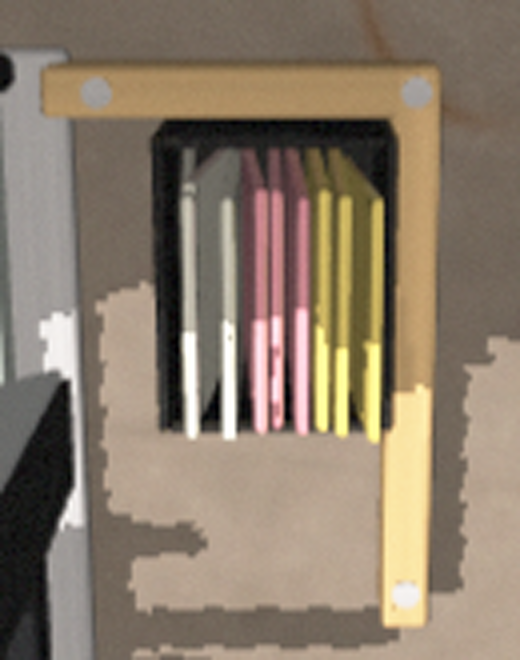

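```bash
python3 -c "
from bench import robot; print(robot.hand_in())"
```

```text
the job is handed in; nothing more can be done
None
```

I handed the job in at about 23 s of the 64 s. The caddy is in the fence corner, the leg is held at the mark and the lock is closed.

**What I did**
- I gripped the black caddy (not one of the three pink look-alikes) across its 52 mm side and lifted it over to the bay. I then pushed it along the table into the end fence and the back fence, and let go.
- I pushed the leg with the right finger on its post until the pointer stood over the index clip. Then I closed the jaws while shifting the hand, so the leg stayed at the mark while the left finger closed the tab. I finished still gripping both.

**Last checks**
- **Caddy:** the picture after release shows no gap at either fence. The hand had stopped against both fences with about 12 N and 10 N of resistance. A final side view, with the hand over the bay, shows it still there and clear of the arm.
- **Pointer:** measured about 0.2 to 0.3 mm past the clip's centre. While the lock was closing it read about 0.6 mm short.
- **Lock:** the opening held at 31.5 to 31.7 mm; closed should measure 32 mm. The force on the hand was about 5 N.
- **Bystanders:** I never came close to the honey, orange, mug or jam, and none of the last views show anything moved. The mug and jam were not looked at again at the end.

**What failed or disagreed**
- The real fingertips sit about 32 mm higher than the reported TCP. My first grasp therefore closed above the caddy's walls, among the sachets. I reopened and found the offset in the depth image; the caddy had not moved, and I gripped again lower. All later heights used that offset.

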